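Slide the dish carriage under the reading head to its click stop and hold it there

ROBOT

A 7-joint arm with a two-finger parallel gripper is mounted at the origin on a cart in front of the work surface, level with it; the furniture and walls round the work are solid. World frame = base frame: x ahead of the robot, y to its left, z up, the work surface at z = 0. Lengths are in m, angles in rad, forces in N, time in s.
With the tool pointing down it reaches from about 0.4 to 0.85 m from the base axis. Payload 4.5 kg.
Tool frame: the origin (TCP) lies where the fingers leave the gripper's body, on its centre line; the fingertips stand 64 mm ahead of it and the grasp point (between the pads) lies 45 mm ahead of it; z points along the fingers, y is the direction in which the jaws open and shut (so a half turn about z gives the same grasp; the last joint's range is limited). The gripper opens to 88 mm and grips with 3 to 60 N. Pads are 18 mm wide; open, the fingers measure 123 mm over their backs; the gripper's body (75 mm by 187 mm) begins 45 mm behind the grasp point.
Start: joints at [-1.124, 0.689, -0.195, 1.565, 0.157, 0.902, -0.215], TCP at [0.251, 0.573, 0.303] pointing down, gripper open.
Joint ranges: [-3.01, 3.01], [-0.46, 2.08], [-1.47, 1.51], [0.13, 2.56], [-1, 4.14], [0.04, 2.09], [-2.66, 2.66]. Speed limits (rad/s): [2.57, 2.57, 3.14, 3.14, 3.14, 3.14, 3.14].

INTERFACE

Orientations are given as a unit quaternion [x, y, z, w].
In Python, from plant import monitor, snapshot, workorder, finder gives the robot as it stands.
- The arm moves only by the tool carry_out, never from a script. Its argument "motion" is one flat list of numbers, 6 for each row, row after row: the shift along the tool's x, y, z in cm, then the turn, a rotation vector about the tool's x, y, z in rad. In form: [x, y, z, rx, ry, rz, x, y, z, rx, ry, rz, ...]. A call has 1 to 8 rows; each row shifts and turns the commanded pose from where the row before left it, along the tool's axes as they then stand; what a row does not reach is not made up. A row lasts 1/8 s, in which the tool goes at most 62.5 mm and 10.7 degrees, less where a joint would pass 70% of its speed; a pose out of reach is approached as far as the arm can. A call with a gripper value outside its range is refused whole. "hand" is the finger opening in cm, from 0 to 8.81, set as the call begins (left out, the last holds). The fingers move at their own pace and stop on an object; "grip_force" is the grip in N (left out, the last holds). Time passes only in rows, so rows that do not move let the fingers close. It gives the time, the measured TCP pose, the force and the opening at its end, in the units of the state.
- monitor.get_state(): the state, without advancing time (a new reading comes with each control period).
- snapshot(name): name is "scene" or "top" or "wrist"; returns a dict with "frame" (384x512x3 uint8, red, green, blue), "range_z" (384x512 float32, m along the optical axis (not along the pixel's ray), 0 where there is no reading), "fx", "fy", "cx", "cy" (pixels), "rvec" (rotation vector, rad) and "tvec" (3), from world to camera coordinates, as OpenCV has them; the wrist camera has in their place "hand_eye" (4x4, takes a point from camera to tool coordinates, whose origin is the TCP and whose axes are the flange's). Camera axes: x right, y down, z forward; pixel columns grow to the right and rows downward; lengths in m; the calibration is good to about 2 mm. A picture is of the moment at which its call begins: read the wrist's pose just before it.
- workorder.finish_job(): hands the job in, once; it reports no verdict.
Trained networks look in a picture, given as the dict that the camera call returned (one of the last four; its "shot" number tells which), for a name from the list of things; names that differ only in an ending like _2 or _b are one class to them, and where a whole thing is asked for, a point or a joint stands for the part that bears it (a point fixed in the world has none). Each returns a list of dicts, best first, with "p" (0 to 1); they miss things now and then, are a little off and sometimes report something else, mostly with a low value. They report only what shows in the picture. A call takes as long as a camera call. They do not tell look-alikes from the thing itself.
- finder.masks_of(picture, thing): "pixels" (384x512 bool, what is visible of it) and "extent" ([left, top, right, bottom] in pixels, round what is visible of it).
The state is a dict: "clock": time; "q": joint angles; "qd": joint speeds; "joint_torque": joint torques, N m; "tool_pos": TCP position; "eef_rot": TCP orientation; "contact_force": force on the tool from outside, world axes, zero at the start; "moment": the same for the moment, N m; "opening": opening from 0.0 (shut) to 1.0 (fully open).
Only numpy, scipy, OpenCV 4.12 (cv2) and the standard library are available. Lean on these libraries where they do the work, as an engineer would, in place of code of your own. Each camera call takes 0.05 s, during which the arm holds its last target. There are 200 camera calls.

TASK

Take the upright red handle of the dish carriage and slide the carriage along its rail, with the Petri dish riding in its seat, under the white reading head until the ball detent clicks into the carriage's notch, without running on through it. Finish with the carriage resting at that notch and the gripper still holding the handle. Leave the dish in its seat without touching it, and leave the things around the reader where they are.

Things in the scene. Friction and masses are not known exactly. Their poses are not given: they have to be found in the camera images.
- reader_base: dark grey base plate of the dish reader, 180 x 500 x 12 mm, fixed, with two steel guide rods. Origin on its underside on the rail's centre line (plate from y -270 to +230 mm); z up; its +y axis is the rail's direction, from the handle to the reading head; its -x side is the plunger's side. The whole reader is found at various places, turned up to 0.3 rad either way.
- handle: upright round red handle at the rear end of the carriage, 190 mm behind the seat's centre (to base -y) on the rail's centre line; a plain 22 mm diameter barrel 12 to 56 mm above its origin, over a 30 mm wide foot, 62 mm tall in all. Origin at the centre of its underside, 34 mm above the bench, z up; fixed to the carriage.
- handle_grip (a point): the point on the handle's axis to grip, 76 mm above the bench; grip from above, any yaw; nothing stands within 100 mm of it above the 34 mm high link bar that joins it to the tray.
- carriage (a joint): travel of the carriage in m from where it stood at the start (0), growing towards the reading head, up to 0.235; it cannot go below 0. Sliding it takes about 1 N. The reading at the notch differs each time, as carriage and head start at different places: it is the present reading plus the distance along base +y from seat to head_axis (105 to 215 mm at the start).
- seat (a point): centre of the round seat's floor in the black carriage tray (88 x 100 x 12 mm), 30 mm above the bench; the seat is 64 mm wide and 6 mm deep. The V notch (12 mm wide at its mouth, 6 mm deep) lies in the aluminium bar on the tray's -x side, level with this point along the rail. Its axes are those of the base.
- head_axis (a point): point on the head's optical axis, 30 mm above the bench, level along the rail with the detent ball; the notch is engaged when seat is here. On the way, 62 to 48 mm before it the tray's nose pushes the ball in (up to 7 N: not yet the click), then 2 to 3 N; from 6 mm before it the ball pulls the carriage on (2 to 4 N), and at it this turns into 4 to 12 N against going on; 5 mm beyond, it is out.
- reading_head: white bridge, 180 x 90 mm (along base x and y), fixed across the rail, 68 mm clear over the bench beneath, 130 mm high with the black lens housing on top; clamped 105 to 155 mm ahead of the base's origin. A brass ball plunger with a 10 mm steel ball sits in its leg on the base's -x side. Its axes are those of the base.
- dish: covered Petri dish, 61 mm diameter, 16 mm high, 22 g, lying loose in the carriage's seat (1.5 mm play all round). Origin at the centre of its underside, z up.
- tip_box: blue and clear pipette tip box, 87 x 123 x 74 mm, behind the reader; origin at the centre of its underside.
- beaker: glass beaker, 74 mm diameter, 94 mm high, behind the reader; origin at the centre of its underside.
- spare_dish: second Petri dish, 61 mm diameter, 16 mm high, behind the reader on the bench; origin at the centre of its underside.
- timer: white bench timer, 66 x 62 x 19 mm, left of the reader; origin at the centre of its underside.
- tape: roll of tape, 92 x 90 x 25 mm, right of the reader; origin at the centre of its underside.
Things that resemble listed ones, but are neither listed nor needed, are in the scene too. Leave any purple or yellow look-alike of the dish alone.

How it is judged:
On the way:
1. the handle is in the fingers while the carriage is still at least 30 mm short of the notch (contact force between the fingers and handle above 1 N and y of seat in the frame of head_axis below -0.03 m), for 0.1 s.
At the end, for the whole second after the job is handed in: The carriage rests with its notch within 2 mm of the detent ball along the rail, the fingers still hold the handle (more than 1 N of contact), and the dish lies flat in its seat (within 4 mm of its centre, not raised 3 mm) (y of seat in the frame of head_axis between -0.002 and 0.002 m and velocity of joint carriage between -0.01 and 0.01 m/s and contact force between the fingers and handle above 1 N and horizontal distance between dish and seat below 0.004 m and z of dish in the frame of seat below 0.003 m and angle between dish's own z axis and vertical below 0.1 rad); the arm keeps its last pose, push and grip.
It fails at once if the carriage is run past the notch by more than 7 mm (y of seat in the frame of head_axis above 0.007 m).
It fails at once if the dish comes out of its seat (horizontal distance between dish and seat above 0.008 m or angle between dish's own z axis and vertical above 0.2 rad).
It fails at once if the robot touches the dish (contact force between any of the fingers, the arm and dish above 1 N).
It fails at once if a bystander (tip box, beaker, spare dish, timer or tape) is moved more than 20 mm (distance of any of tip_box, beaker, spare_dish, timer, tape from where it was at the start of the episode above 0.02 m).
It also fails if it takes over 54 s, if anything falls off the work surface, if the arm or the gripper's body presses on something with over 40 N, if the wrist force passes 120 N, or if a joint passes its speed limit or range.

## Working session

There is one attempt and no reset: what is moved stays moved. The work goes in short steps, Python scripts to look and compute and a tool call to move; the robot and the scene stay as the last step left them, time stands still between calls to the robot, and variables do not carry over. Pictures are saved under pics/ and viewed, about 8 in all and at most 12, crops included, and the job is handed in when it is done.

Besides the shell and the picture viewer there is one more tool, called after "Emit:" as name(argument=value, ...), one argument or row to a line, values as JSON. carry_out: Moves the arm, as the interface text tells. Its arguments: {"type":"object","properties":{"motion":{"type":"array"},"hand":{"type":"number"},"grip_force":{"type":"number"}},"required":["motion"]}

```bash
mkdir -p pics
cat > h.py <<'E'
import numpy as np, cv2
from scipy.spatial.transform import Rotation as R
from plant import monitor, snapshot, workorder, finder
def cam(s, st=None):
    K=np.array([[s['fx'],0,s['cx']],[0,s['fy'],s['cy']],[0,0,1.]])
    if 'rvec' in s:
        Rm=R.from_rotvec(np.ravel(s['rvec'])).as_matrix(); t=np.ravel(s['tvec'])
        return K,Rm.T,-Rm.T@t
    T=np.eye(4);T[:3,:3]=R.from_quat(st['eef_rot']).as_matrix();T[:3,3]=st['tool_pos']
    T=T@np.array(s['hand_eye']); return K,T[:3,:3],T[:3,3]
def cloud(s,st=None):
    K,Rw,t=cam(s,st); z=s['range_z']; v,u=np.mgrid[:z.shape[0],:z.shape[1]]
    P=np.stack([(u-s['cx'])/s['fx']*z,(v-s['cy'])/s['fy']*z,z],-1)
    W=P@Rw.T+t; W[z==0]=np.nan; return W
def save(s,n): cv2.imwrite('pics/'+n,cv2.cvtColor(s['frame'],cv2.COLOR_RGB2BGR))
E
python3 - <<'E'
from h import *
print(monitor.get_state())
ims=[]
for n in('scene','top'):
    s=snapshot(n);W=cloud(s);ims.append(s['frame'])
    for th in('handle','seat','dish','reading_head','reader_base'):
        for m in finder.masks_of(s,th)[:3]:
            P=W[m['pixels']];print(n,th,round(m['p'],2),m['extent'],np.round(np.nanmedian(P,0),3),np.round(np.nanmax(P[:,2]),3))
    np.savez(n,**{k:s[k] for k in s})
cv2.imwrite('pics/a.png',cv2.cvtColor(np.vstack(ims),cv2.COLOR_RGB2BGR)[:, :])
E
```

```text
{'clock': 0.0, 'q': array([-1.12419753,  0.68996904, -0.19450479,  1.56638479,  0.15728785,
        0.90250496, -0.2150977 ]), 'qd': array([-0.00047277, -0.00114801,  0.00031516, -0.00056197,  0.0009119 ,
        0.00145669, -0.0002125 ]), 'joint_torque': array([-1.64292724e-04, -5.27567983e+01, -1.26668762e+00, -1.53426701e+01,
       -5.25709928e-02,  6.68105960e-03,  1.74623706e-04]), 'tool_pos': array([0.25055957, 0.57199031, 0.30190817]), 'eef_rot': array([ 2.04899239e-01,  9.78782622e-01, -9.29687250e-04, -1.24653683e-04]), 'contact_force': array([0.23841275, 0.53704177, 0.32871749]), 'moment': array([-0.01661461,  0.0204618 ,  0.01406949]), 'opening': 0.9997254915957565}
scene handle 0.66 [267.0, 215.7, 276.9, 233.3] [ 0.555 -0.216  0.065] 0.098
scene seat 0.75 [218.4, 189.9, 281.1, 235.2] [ 0.53  -0.075  0.034] 0.098
scene dish 0.68 [184.1, 219.5, 205.1, 234.3] [ 0.341 -0.037  0.014] 0.023
scene dish 0.67 [252.2, 168.9, 265.8, 182.9] [0.674 0.072 0.015] 0.022
scene dish 0.53 [228.4, 195.9, 242.8, 209.3] [ 0.507 -0.031  0.044] 0.052
scene reading_head 0.8 [179.8, 155.5, 228.6, 199.2] [0.441 0.111 0.099] 0.134
scene reader_base 0.57 [170.7, 179.3, 297.5, 256.1] [ 0.501 -0.094  0.012] 0.036
top handle 0.5 [290.8, 189.0, 298.1, 194.3] [ 0.558 -0.204  0.088] 0.105
top seat 0.74 [229.5, 190.6, 296.8, 226.4] [ 0.528 -0.065  0.035] 0.105
top dish 0.69 [237.2, 157.5, 251.6, 173.1] [ 0.667 -0.019  0.014] 0.027
top dish 0.56 [187.9, 149.0, 202.7, 164.7] [0.693 0.176 0.015] 0.027
top dish 0.5 [236.3, 198.5, 251.3, 213.6] [ 0.509 -0.025  0.045] 0.056
top reader_base 0.65 [171.6, 166.7, 311.5, 252.4] [ 0.507 -0.045  0.012] 0.104
```

View pics/a.png

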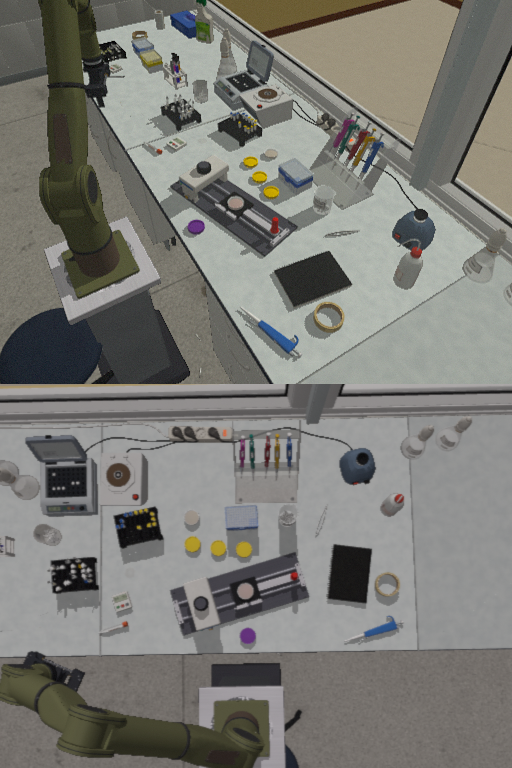

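The only thing that matches the handle is the red barrel at scene (275,225) / top (295,192). Possible mix-ups are the red bottle cap at scene (413,248) and the red knob of the hotplate. The dish in the seat is at top (244,206), and the look-alikes are yellow (scene 250-272, 162-192) and purple (196,227). Next I'll work out the rail yaw and take a close crop.

Run:
```python
from h import *
out=[]
for n in('scene','top'):
    s=dict(np.load(n+'.npz'));s={k:(v.item() if v.ndim==0 else v) for k,v in s.items()}
    W=cloud(s);f=s['frame'].astype(int)
    roi=(abs(W[...,0]-.5)<.2)&(abs(W[...,1]+.03)<.3)
    red=roi&(f[...,0]>120)&(f[...,1]<70)&(f[...,2]<70)&(W[...,2]>.04)
    P=W[red];print(n,'handle',red.sum(),np.round(np.median(P,0),3),np.round(P.min(0),3),np.round(P.max(0),3))
    hd=roi&(W[...,2]>.075)&(W[...,2]<.125)&(f.min(-1)>140)&(W[...,1]>.03)
    P=W[hd];r=cv2.minAreaRect(P[:,:2].astype(np.float32));print('head',hd.sum(),r,np.round(np.median(P,0),3))
    b=finder.masks_of(snapshot(n),'reader_base')
    v,u=np.where(red);r0,c0=int(v.mean()),int(u.mean())
    out.append(cv2.resize(s['frame'][r0-50:r0+50,c0-105:c0+45],None,fx=4,fy=3))
    # base plate
    bs=roi&(abs(W[...,2]-.012)<.004)&(f.max(-1)<110);P=W[bs][:,:2].astype(np.float32);print('base',bs.sum(),cv2.minAreaRect(P))
cv2.imwrite('pics/b.png',cv2.cvtColor(np.vstack(out),cv2.COLOR_RGB2BGR))
```

```text
scene handle 23 [ 0.564 -0.214  0.094] [ 0.554 -0.221  0.04 ] [ 0.573 -0.203  0.098]
head 448 ((0.46479567885398865, 0.1313750445842743), (0.17555291950702667, 0.0920623242855072), 15.82393741607666) [0.479 0.122 0.101]
base 2119 ((0.4927016496658325, -0.03287774324417114), (0.46845880150794983, 0.36122721433639526), 83.65519714355469)
top handle 25 [ 0.564 -0.205  0.096] [ 0.557 -0.216  0.041] [ 0.573 -0.196  0.105]
head 792 ((0.4666535556316376, 0.13475815951824188), (0.17538779973983765, 0.08568669855594635), 16.25562286376953) [0.49  0.133 0.101]
base 1975 ((0.5504791736602783, 0.012446820735931396), (0.30344629287719727, 0.4970240890979767), 15.280741691589355)
```

View pics/b.png

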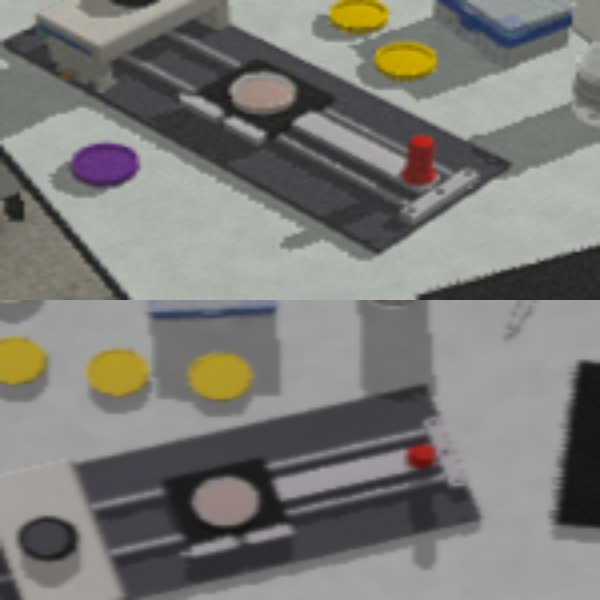

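Emit:
carry_out(
  motion=[0, 0, 0, 0, 0, -0.1, 0, 0, 0, 0, 0, -0.1, 0, 0, 0, 0, 0, -0.1, 0, 0, 0, 0, 0, -0.1, 0, 0, 0, 0, 0, -0.1, 0, 0, 0, 0, 0, -0.1, 0, 0, 0, 0, 0, -0.07],
  hand=8.8,
)

```text
clock: 1.68
tool_pos: [0.2508, 0.5725, 0.3027]
eef_rot: [-0.129, 0.992, 0.0, 0.0]
contact_force: [0.5, -0.1, -0.1]
opening: 1.002
```

The crop confirms the red handle at the carriage's end, with the dish in the black tray, the notched bar on the -x side, and the rail yaw at about 0.28 rad. I'll move above the handle.

Emit:
carry_out(
  motion=[-0.7, -6, 0, 0, 0, 0, -0.7, -6, 0, 0, 0, 0, -0.7, -6, 0, 0, 0, 0, -0.7, -6, 0, 0, 0, 0, -0.7, -6, 0, 0, 0, 0, -0.7, -6, 0, 0, 0, 0, -0.7, -6, 0, 0, 0, 0, -0.7, -6, 0, 0, 0, 0],
)

```text
clock: 2.68
tool_pos: [0.4278, 0.1208, 0.303]
eef_rot: [-0.128, 0.992, 0.0, 0.001]
contact_force: [2.0, -0.0, 0.2]
opening: 0.996
```

Emit:
carry_out(
  motion=[-0.7, -6, 0, 0, 0, 0, -0.7, -6, 0, 0, 0, 0, -0.7, -6, 0, 0, 0, 0, -0.7, -6, 0, 0, 0, 0, -0.7, -5, 0, 0, 0, 0, -0.7, -3, 0, 0, 0, 0, 0, 0, 0, 0, 0, 0],
)

```text
clock: 3.55
tool_pos: [0.5494, -0.1792, 0.3023]
eef_rot: [-0.126, 0.992, -0.001, 0.0]
contact_force: [-0.4, -0.4, 0.0]
opening: 0.998
```

```bash
cat > look.py <<'E'
from h import *
import sys
st=monitor.get_state();s=snapshot('wrist');W=cloud(s,st);f=s['frame'].astype(int)
print(np.round(st['tool_pos'],4),np.round(st['eef_rot'],4),np.round(st['contact_force'],2),st['clock'])
red=(f[...,0]>100)&(f[...,1]<70)&(f[...,2]<70)&(W[...,2]>.04)
P=W[red];print('red',len(P),np.round(np.percentile(P,[1,50,99],axis=0),4))
t=P[P[:,2]>np.percentile(P[:,2],99)-.004];print('top',len(t),t.mean(0),t.min(0),t.max(0))
for th in('dish','seat','reading_head'):
    for m in finder.masks_of(s,th)[:2]:
        print(th,round(m['p'],2),m['extent'],np.round(np.nanmedian(W[m['pixels']],0),4),np.round(np.nanmedian(W[m['pixels']][:,2]),3))
save(s,sys.argv[1]);np.savez('w',W=W,f=s['frame'])
E
python3 look.py c.png
```

```text
[ 0.5494 -0.1792  0.3023] [-1.257e-01  9.921e-01 -5.000e-04  2.000e-04] [-0.41 -0.36  0.  ] 3.55
red 531 [[ 0.5477 -0.2169  0.0407]
 [ 0.5544 -0.2041  0.0904]
 [ 0.567  -0.1924  0.0977]]
top 220 [ 0.55938575 -0.20470398  0.09618681] [ 0.55074751 -0.21367866  0.09382166] [ 0.56820436 -0.19604857  0.09870901]
dish 0.89 [391.5, 0.0, 446.6, 55.1] [ 0.3433 -0.0304  0.016 ] 0.016
dish 0.75 [354.6, 144.1, 414.6, 195.1] [ 0.5074 -0.025   0.046 ] 0.046
seat 0.94 [217.3, 122.0, 432.8, 204.4] [ 0.5269 -0.0635  0.0359] 0.036
reading_head 0.91 [461.7, 88.4, 512.0, 244.0] [0.5109 0.1028 0.0723] 0.072
```

View pics/c.png

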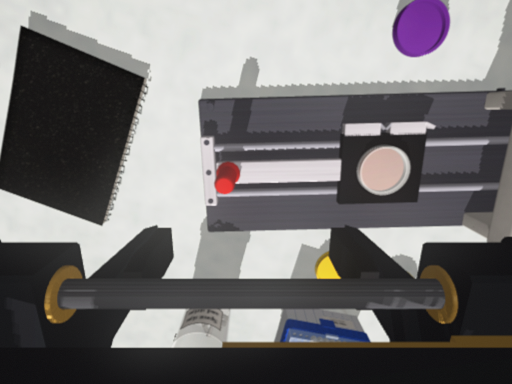

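The wrist view shows the handle at (228,178) and the dish in its seat at (384,170). The handle axis measures (0.559,-0.205), its top is at 0.096 as expected, and handle-to-dish is 187 mm against the given 190. I'll descend and grip.

Emit:
carry_out(
  motion=[-0.3, -2.7, 1, 0, 0, -0.03, 0, 0, 3, 0, 0, 0, 0, 0, 3, 0, 0, 0, 0, 0, 3, 0, 0, 0, 0, 0, 3, 0, 0, 0, 0, 0, 3, 0, 0, 0, 0, 0, 2, 0, 0, 0, 0, 0, 0, 0, 0, 0],
  hand=8.8,
)

```text
clock: 4.75
tool_pos: [0.558, -0.1999, 0.1218]
eef_rot: [-0.144, 0.99, 0.001, -0.001]
contact_force: [0.4, 0.4, 0.5]
opening: 0.999
```

Emit:
carry_out(
  motion=[0, 0, 0, 0, 0, 0, 0, 0, 0, 0, 0, 0, 0, 0, 0, 0, 0, 0, 0, 0, 0, 0, 0, 0, 0, 0, 0, 0, 0, 0, 0, 0, 0, 0, 0, 0, 0, 0, 0, 0, 0, 0, 0, 0, 0, 0, 0, 0],
  hand=0,
  grip_force=15,
)

```text
clock: 5.75
tool_pos: [0.5589, -0.2017, 0.1227]
eef_rot: [-0.143, 0.99, -0.0, 0.0]
contact_force: [-1.2, -1.0, 0.4]
opening: 0.241
```

Run:
```python
from h import *
st=monitor.get_state();print({k:np.round(st[k],4) for k in('clock','tool_pos','eef_rot','contact_force','moment','opening')})
ims=[]
yaw=.28;d=np.array([-np.sin(yaw),np.cos(yaw)]);n=np.array([np.cos(yaw),np.sin(yaw)])
for nm in('wrist','top','scene'):
    s=snapshot(nm);W=cloud(s,st);ims.append(s['frame'])
    for th in('dish','reading_head'):
        for m in finder.masks_of(s,th)[:3]:
            P=W[m['pixels']];P=P[np.isfinite(P[:,2])];z=P[:,2];
            if th=='dish': P=P[(z>.03)&(z<.06)]
            else: P=P[(z>.09)&(z<.11)] if nm!='wrist' else P
            if len(P)<20: continue
            a=P[:,:2]@d;b=P[:,:2]@n
            print(nm,th,round(m['p'],2),len(P),'along',np.round(np.percentile(a,[1,50,99]),4),'mid',round((np.percentile(a,1)+np.percentile(a,99))/2,4),'across',np.round(np.percentile(b,[1,50,99]),4))
print('tcp along',st['tool_pos'][:2]@d,'across',st['tool_pos'][:2]@n)
cv2.imwrite('pics/d.png',cv2.cvtColor(np.hstack([ims[0],cv2.resize(ims[1][140:270,150:330],(512,384))])[:, :],cv2.COLOR_RGB2BGR)[::1,::1])
```

```text
{'clock': np.float64(5.75), 'tool_pos': array([ 0.5589, -0.2017,  0.1227]), 'eef_rot': array([-1.430e-01,  9.897e-01, -1.000e-04,  1.000e-04]), 'contact_force': array([-1.1721, -1.0121,  0.3918]), 'moment': array([-0.1012, -0.0511,  0.0232]), 'opening': np.float64(0.241)}
wrist dish 0.82 339 along [-0.1899 -0.1867 -0.1825] mid -0.1862 across [0.4681 0.4785 0.4905]
top dish 0.53 181 along [-0.1853 -0.1595 -0.1338] mid -0.1596 across [0.4567 0.4827 0.5091]
top reading_head 0.56 1032 along [-0.044  -0.0014  0.0447] mid 0.0003 across [0.3941 0.4795 0.5708]
scene dish 0.63 175 along [-0.1915 -0.166  -0.1345] mid -0.163 across [0.4492 0.4781 0.5084]
scene reading_head 0.68 693 along [-0.0483 -0.0155  0.041 ] mid -0.0037 across [0.3901 0.4575 0.5664]
tcp along -0.34832433250034067 across 0.4813396825216438
```

The handle is gripped (21 mm opening). Seat to head is about 158 mm, and tool +y runs along the rail. I'll slide 90 mm first, then check.

Emit:
carry_out(
  motion=[0, 0.5, 0, 0, 0, 0, 0, 1, 0, 0, 0, 0, 0, 1, 0, 0, 0, 0, 0, 1, 0, 0, 0, 0, 0, 1, 0, 0, 0, 0, 0, 0.5, 0, 0, 0, 0, 0, 0, 0, 0, 0, 0],
)

```text
clock: 7.08
tool_pos: [0.5447, -0.1525, 0.1227]
eef_rot: [-0.144, 0.99, 0.001, 0.0]
contact_force: [2.0, 0.3, -0.7]
opening: 0.24
```

Emit:
carry_out(
  motion=[0, 0.5, 0, 0, 0, 0, 0, 1, 0, 0, 0, 0, 0, 1, 0, 0, 0, 0, 0, 1, 0, 0, 0, 0, 0, 0.5, 0, 0, 0, 0, 0, 0, 0, 0, 0, 0, 0, 0, 0, 0, 0, 0],
)

```text
clock: 7.95
tool_pos: [0.5338, -0.1149, 0.1228]
eef_rot: [-0.143, 0.99, 0.0, 0.001]
contact_force: [4.9, 2.0, -4.0]
opening: 0.241
```

```bash
cat > m.py <<'E'
from h import *
import sys
yaw=.28;d=np.array([-np.sin(yaw),np.cos(yaw)]);n=np.array([np.cos(yaw),np.sin(yaw)])
st=monitor.get_state();F=st['contact_force'];p=st['tool_pos']
print('t',st['clock'],'along',p[:2]@d,'across',p[:2]@n,'z',p[2],'F along',F[:2]@d,'across',F[:2]@n,'z',F[2],'open',st['opening'],np.round(st['eef_rot'],4))
for nm in('top','scene'):
    s=snapshot(nm);W=cloud(s);f=s['frame'].astype(int)
    if nm=='top': im=cv2.resize(s['frame'][150:260,160:320],(480,330))
    for th in('dish','seat','reading_head'):
        for m in finder.masks_of(s,th)[:3]:
            P=W[m['pixels']];P=P[np.isfinite(P[:,2])];z=P[:,2]
            lo,hi={'dish':(.03,.06),'seat':(.022,.06),'reading_head':(.09,.11)}[th];P=P[(z>lo)&(z<hi)]
            if len(P)<20: continue
            a=P[:,:2]@d;b=P[:,:2]@n
            print(nm,th,round(m['p'],2),len(P),np.round(np.percentile(a,[1,99]),4),'mid',round((np.percentile(a,1)+np.percentile(a,99))/2,4),'across',np.round(np.percentile(b,[1,99]),4))
s=snapshot('wrist');W=cloud(s,st);np.savez('w',W=W,f=s['frame'])
cv2.imwrite('pics/'+sys.argv[1],cv2.cvtColor(np.vstack([cv2.resize(s['frame'],(360,270)),cv2.resize(im,(360,270))]),cv2.COLOR_RGB2BGR))
E
python3 m.py e.png
```

```text
t 7.95 along -0.2579185257666831 across 0.48130938991198624 z 0.12276346387163563 F along 0.6155818184701499 across 5.264024999164895 z -3.986480098591415 open 0.2412042402951331 [-1.433e-01  9.897e-01  3.000e-04  7.000e-04]
top seat 0.8 436 [-0.215  -0.0454] mid -0.1302 across [0.4299 0.5257]
top reading_head 0.67 1006 [-0.0435  0.0437] mid 0.0001 across [0.3941 0.5697]
scene dish 0.67 180 [-0.1018 -0.0419] mid -0.0719 across [0.4504 0.5158]
scene seat 0.85 626 [-0.2747 -0.0197] mid -0.1472 across [0.4242 0.52  ]
scene reading_head 0.59 678 [-0.049   0.0406] mid -0.0042 across [0.3901 0.5647]
```

View pics/e.png

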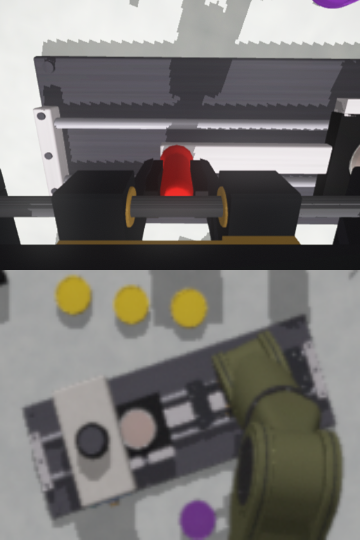

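The carriage slid 90.4 mm, the rail yaw is 0.28, and about 68 mm remains. I'll add a slight sideways correction and continue to about 18 mm before the notch.

Emit:
carry_out(
  motion=[-0.06, 0.5, -0.03, 0, 0, 0, 0, 0.5, 0, 0, 0, 0, -0.01, 0.5, 0, 0, 0, 0, 0, 0.5, 0, 0, 0, 0, 0, 0, 0, 0, 0, 0, 0, 0, 0, 0, 0, 0],
)

```text
clock: 9.15
tool_pos: [0.5291, -0.0981, 0.1228]
eef_rot: [-0.142, 0.99, -0.001, 0.0]
contact_force: [6.3, -2.6, -6.7]
opening: 0.241
```

Emit:
carry_out(
  motion=[0, 0.5, 0, 0, 0, 0, -0.01, 0.5, 0, 0, 0, 0, 0, 0.5, 0, 0, 0, 0, -0.01, 0.5, 0, 0, 0, 0, 0, 0.5, 0, 0, 0, 0, 0, 0.5, 0, 0, 0, 0, 0, 0, 0, 0, 0, 0, 0, 0, 0, 0, 0, 0],
)

```text
clock: 10.15
tool_pos: [0.5204, -0.0676, 0.1228]
eef_rot: [-0.143, 0.99, -0.0, 0.0]
contact_force: [5.1, 0.7, -6.0]
opening: 0.244
```

```bash
python3 m.py f.png
cat > s.py <<'E'
from h import *
yaw=.28;d=np.array([-np.sin(yaw),np.cos(yaw)]);n=np.array([np.cos(yaw),np.sin(yaw)])
for i in range(4):
    st=monitor.get_state();F=st['contact_force'];p=st['tool_pos']
    print('t',st['clock'],'along %.4f across %.4f F %.2f across %.2f z %.2f'%(p[:2]@d,p[:2]@n,F[:2]@d,F[:2]@n,F[2]))
    snapshot('top')
E
```

```text
t 10.15 along -0.20882657861062126 across 0.48144010337465337 z 0.12278915362623813 F along -0.7515198941496312 across 5.062339663962676 z -6.042409168352004 open 0.24397487647911056 [-1.427e-01  9.898e-01 -2.000e-04  3.000e-04]
top seat 0.5 274 [-0.1592 -0.0429] mid -0.101 across [0.4289 0.522 ]
top reading_head 0.78 1017 [-0.0437  0.0445] mid 0.0004 across [0.3944 0.5691]
scene dish 0.65 84 [-0.0539 -0.0254] mid -0.0396 across [0.4515 0.5092]
scene seat 0.56 442 [-0.2253 -0.0227] mid -0.124 across [0.4249 0.5201]
scene reading_head 0.96 691 [-0.0494  0.0426] mid -0.0034 across [0.3905 0.5666]
```

Emit:
carry_out(
  motion=[-0.04, 0.2, 0.05, 0, 0, 0, 0, 0.2, 0, 0, 0, 0, 0, 0.2, 0, 0, 0, 0, 0, 0.2, 0, 0, 0, 0, 0, 0, 0, 0, 0, 0, 0, 0, 0, 0, 0, 0],
)

```text
clock: 11.35
tool_pos: [0.5185, -0.0609, 0.1227]
eef_rot: [-0.142, 0.99, -0.001, 0.0]
contact_force: [4.8, -2.2, -2.2]
opening: 0.24
```

```bash
python3 s.py
```

```text
t 11.35 along -0.2018 across 0.4815 F -3.44 across 4.00 z -2.19
t 11.4 along -0.2018 across 0.4815 F -3.62 across 4.49 z -1.95
t 11.45 along -0.2018 across 0.4815 F -3.00 across 4.32 z -1.68
t 11.5 along -0.2018 across 0.4815 F -3.59 across 4.07 z -2.37
```

Emit:
carry_out(
  motion=[0, 0.1, 0, 0, 0, 0, 0, 0.1, 0, 0, 0, 0, 0, 0, 0, 0, 0, 0, 0, 0, 0, 0, 0, 0],
)

```text
clock: 12.05
tool_pos: [0.518, -0.0589, 0.1227]
eef_rot: [-0.142, 0.99, -0.001, 0.0]
contact_force: [4.1, -1.9, -2.1]
opening: 0.239
```

```bash
python3 s.py
```

```text
t 12.05 along -0.1998 across 0.4815 F -2.96 across 3.46 z -2.06
t 12.1 along -0.1998 across 0.4815 F -3.90 across 4.17 z -2.61
t 12.15 along -0.1998 across 0.4815 F -2.52 across 4.38 z -2.52
t 12.2 along -0.1998 across 0.4815 F -4.07 across 4.04 z -1.79
```

Emit:
carry_out(
  motion=[0, 0.1, 0, 0, 0, 0, 0, 0.1, 0, 0, 0, 0, 0, 0, 0, 0, 0, 0, 0, 0, 0, 0, 0, 0],
)

```text
clock: 12.75
tool_pos: [0.5174, -0.057, 0.1227]
eef_rot: [-0.142, 0.99, -0.001, 0.0]
contact_force: [4.2, -1.7, -1.6]
opening: 0.244
```

```bash
python3 s.py
```

```text
t 12.75 along -0.1977 across 0.4815 F -2.77 across 3.62 z -1.58
t 12.8 along -0.1977 across 0.4815 F -3.35 across 4.54 z -2.80
t 12.85 along -0.1978 across 0.4815 F -3.55 across 5.03 z -2.27
t 12.9 along -0.1977 across 0.4815 F -4.40 across 4.59 z -3.61
```

Emit:
carry_out(
  motion=[0, 0.1, 0, 0, 0, 0, 0, 0, 0, 0, 0, 0, 0, 0, 0, 0, 0, 0],
)

```text
clock: 13.32
tool_pos: [0.5171, -0.056, 0.1227]
eef_rot: [-0.142, 0.99, -0.001, 0.0]
contact_force: [5.1, -2.3, -1.3]
opening: 0.24
```

```bash
python3 s.py
```

```text
t 13.325 along -0.1967 across 0.4815 F -3.65 across 4.30 z -1.32
t 13.375 along -0.1967 across 0.4815 F -3.17 across 4.64 z -2.96
t 13.425 along -0.1968 across 0.4815 F -3.07 across 3.23 z -1.81
t 13.475 along -0.1967 across 0.4815 F -2.95 across 3.72 z -2.30
```

Emit:
carry_out(
  motion=[0, 0.1, 0, 0, 0, 0, 0, 0, 0, 0, 0, 0, 0, 0, 0, 0, 0, 0],
)

```text
clock: 13.9
tool_pos: [0.5168, -0.055, 0.1227]
eef_rot: [-0.142, 0.99, -0.001, 0.0]
contact_force: [5.2, -2.1, -1.9]
opening: 0.242
```

```bash
python3 s.py
```

```text
t 13.9 along -0.1957 across 0.4815 F -3.46 across 4.45 z -1.93
t 13.95 along -0.1957 across 0.4815 F -3.08 across 4.04 z -2.59
t 14.0 along -0.1957 across 0.4815 F -3.55 across 3.75 z -1.50
t 14.05 along -0.1957 across 0.4815 F -3.04 across 4.47 z -1.47
```

Emit:
carry_out(
  motion=[0, 0.1, 0, 0, 0, 0, 0, 0, 0, 0, 0, 0, 0, 0, 0, 0, 0, 0],
)

```text
clock: 14.48
tool_pos: [0.5163, -0.0531, 0.1227]
eef_rot: [-0.143, 0.99, -0.0, 0.0]
contact_force: [4.7, -0.9, -0.7]
opening: 0.24
```

```bash
python3 s.py
```

```text
t 14.475 along -0.1937 across 0.4815 F -2.11 across 4.26 z -0.67
t 14.525 along -0.1934 across 0.4815 F -2.08 across 3.75 z 0.79
t 14.575 along -0.1932 across 0.4815 F -1.74 across 3.86 z -0.15
t 14.625 along -0.1930 across 0.4815 F -0.79 across 4.42 z 0.92
```

The pull-in began at about -0.195, so the notch should be near -0.189. I'll keep to small steps.

Emit:
carry_out(
  motion=[0, 0, 0, 0, 0, 0, 0, 0, 0, 0, 0, 0, 0, 0, 0, 0, 0, 0],
)

```text
clock: 15.05
tool_pos: [0.5161, -0.0523, 0.1226]
eef_rot: [-0.143, 0.99, 0.0, 0.0]
contact_force: [3.5, -0.2, 2.8]
opening: 0.24
```

```bash
python3 s.py
```

```text
t 15.05 along -0.1928 across 0.4815 F -1.11 across 3.28 z 2.79
t 15.1 along -0.1928 across 0.4815 F -0.20 across 2.96 z 2.22
t 15.15 along -0.1928 across 0.4815 F -0.16 across 1.88 z 4.02
t 15.2 along -0.1929 across 0.4815 F 0.07 across 3.11 z 2.95
```

Emit:
carry_out(
  motion=[0, 0.1, 0, 0, 0, 0, 0, 0, 0, 0, 0, 0, 0, 0, 0, 0, 0, 0],
)

```text
clock: 15.62
tool_pos: [0.5157, -0.0511, 0.1226]
eef_rot: [-0.143, 0.99, 0.0, 0.0]
contact_force: [1.7, 2.2, 4.5]
opening: 0.242
```

```bash
python3 s.py
```

```text
t 15.625 along -0.1916 across 0.4815 F 1.64 across 2.24 z 4.54
t 15.675 along -0.1916 across 0.4815 F 1.61 across 3.10 z 4.31
t 15.725 along -0.1917 across 0.4815 F 1.45 across 2.64 z 4.25
t 15.775 along -0.1916 across 0.4815 F 2.41 across 2.66 z 3.88
```

Emit:
carry_out(
  motion=[0, 0.1, 0, 0, 0, 0, 0, 0, 0, 0, 0, 0, 0, 0, 0, 0, 0, 0],
)

```text
clock: 16.2
tool_pos: [0.5155, -0.0505, 0.1225]
eef_rot: [-0.143, 0.99, 0.0, 0.0]
contact_force: [2.5, 1.7, 5.8]
opening: 0.246
```

```bash
python3 s.py
```

```text
t 16.2 along -0.1910 across 0.4815 F 0.92 across 2.85 z 5.84
t 16.25 along -0.1910 across 0.4816 F 0.76 across 2.79 z 4.72
t 16.3 along -0.1910 across 0.4815 F 0.82 across 2.21 z 5.11
t 16.35 along -0.1910 across 0.4815 F 2.20 across 1.85 z 4.80
```

Emit:
carry_out(
  motion=[0, 0.05, 0, 0, 0, 0, 0, 0, 0, 0, 0, 0, 0, 0, 0, 0, 0, 0],
)

```text
clock: 16.77
tool_pos: [0.5155, -0.0502, 0.1226]
eef_rot: [-0.143, 0.99, -0.0, 0.0]
contact_force: [2.7, 1.4, 4.9]
opening: 0.242
```

```bash
python3 s.py
```

```text
t 16.775 along -0.1907 across 0.4815 F 0.57 across 2.96 z 4.94
t 16.825 along -0.1907 across 0.4815 F 1.38 across 2.61 z 4.84
t 16.875 along -0.1907 across 0.4816 F 0.54 across 3.08 z 4.28
t 16.925 along -0.1907 across 0.4815 F 0.27 across 3.09 z 5.23
```

Emit:
carry_out(
  motion=[0, 0.05, 0, 0, 0, 0, 0, 0, 0, 0, 0, 0, 0, 0, 0, 0, 0, 0],
)

```text
clock: 17.35
tool_pos: [0.5153, -0.0497, 0.1226]
eef_rot: [-0.143, 0.99, -0.0, 0.0]
contact_force: [2.2, 2.3, 5.1]
opening: 0.24
```

```bash
python3 s.py
```

```text
t 17.35 along -0.1902 across 0.4815 F 1.61 across 2.78 z 5.09
t 17.4 along -0.1903 across 0.4815 F 0.47 across 3.36 z 5.26
t 17.45 along -0.1902 across 0.4815 F 1.14 across 4.08 z 4.36
t 17.5 along -0.1902 across 0.4815 F 1.43 across 3.13 z 5.61
```

Emit:
carry_out(
  motion=[0, 0.05, 0, 0, 0, 0, 0, 0, 0, 0, 0, 0, 0, 0, 0, 0, 0, 0],
)

```text
clock: 17.92
tool_pos: [0.5152, -0.0492, 0.1226]
eef_rot: [-0.143, 0.99, 0.0, 0.0]
contact_force: [2.0, 0.9, 5.4]
opening: 0.24
```

```bash
python3 s.py
```

```text
t 17.925 along -0.1897 across 0.4815 F 0.31 across 2.12 z 5.37
t 17.975 along -0.1897 across 0.4815 F 0.08 across 2.34 z 5.49
t 18.025 along -0.1897 across 0.4815 F 0.42 across 2.77 z 5.44
t 18.075 along -0.1897 across 0.4815 F 0.63 across 3.04 z 5.40
```

Emit:
carry_out(
  motion=[0, 0.05, 0, 0, 0, 0, 0, 0, 0, 0, 0, 0, 0, 0, 0, 0, 0, 0],
)

```text
clock: 18.5
tool_pos: [0.5151, -0.0489, 0.1225]
eef_rot: [-0.143, 0.99, -0.0, 0.0]
contact_force: [3.0, 1.2, 5.1]
opening: 0.244
```

```bash
python3 s.py
```

```text
t 18.5 along -0.1893 across 0.4815 F 0.36 across 3.27 z 5.13
t 18.55 along -0.1893 across 0.4815 F 0.36 across 3.01 z 4.96
t 18.6 along -0.1893 across 0.4815 F -0.36 across 2.63 z 4.77
t 18.65 along -0.1893 across 0.4815 F 0.24 across 2.28 z 5.09
```

Emit:
carry_out(
  motion=[0, 0.05, 0, 0, 0, 0, 0, 0, 0, 0, 0, 0, 0, 0, 0, 0, 0, 0],
)

```text
clock: 19.08
tool_pos: [0.515, -0.0487, 0.1226]
eef_rot: [-0.143, 0.99, -0.0, 0.0]
contact_force: [3.1, -0.9, 5.4]
opening: 0.243
```

```bash
python3 s.py
```

```text
t 19.075 along -0.1891 across 0.4815 F -1.71 across 2.77 z 5.38
t 19.125 along -0.1891 across 0.4815 F -1.48 across 2.64 z 5.36
t 19.175 along -0.1891 across 0.4815 F -1.28 across 3.33 z 5.56
t 19.225 along -0.1892 across 0.4815 F -1.59 across 3.18 z 4.40
```

Emit:
carry_out(
  motion=[0, 0.05, 0, 0, 0, 0, 0, 0, 0, 0, 0, 0, 0, 0, 0, 0, 0, 0],
)

```text
clock: 19.65
tool_pos: [0.515, -0.0485, 0.1226]
eef_rot: [-0.143, 0.99, -0.0, 0.0]
contact_force: [4.2, -2.7, 4.9]
opening: 0.243
```

```bash
python3 s.py; python3 m.py g.png
```

```text
t 19.65 along -0.1889 across 0.4815 F -3.77 across 3.25 z 4.92
t 19.7 along -0.1889 across 0.4815 F -3.95 across 3.35 z 3.99
t 19.75 along -0.1888 across 0.4815 F -3.50 across 3.74 z 5.13
t 19.8 along -0.1889 across 0.4815 F -4.21 across 3.07 z 5.03
t 19.85 along -0.1888412568187702 across 0.4815132374068479 z 0.12257171655455944 F along -3.505312039732661 across 3.0513815830077653 z 5.134599826366616 open 0.24294881567203375 [-1.428e-01  9.898e-01 -4.000e-04  2.000e-04]
top seat 0.58 125 [-0.1357 -0.0424] mid -0.089 across [0.4608 0.5015]
top reading_head 0.77 1000 [-0.044   0.0439] mid -0.0 across [0.3943 0.5692]
scene seat 0.93 393 [-0.2065 -0.0196] mid -0.1131 across [0.4246 0.5136]
scene reading_head 0.79 646 [-0.0492  0.0415] mid -0.0038 across [0.3903 0.5672]
```

Emit:
carry_out(
  motion=[0, -0.05, 0, 0, 0, 0, 0, 0, 0, 0, 0, 0, 0, 0, 0, 0, 0, 0, 0, 0, 0, 0, 0, 0],
)

```text
clock: 20.8
tool_pos: [0.515, -0.0485, 0.1226]
eef_rot: [-0.143, 0.99, -0.0, 0.0]
contact_force: [4.7, -2.0, 4.8]
opening: 0.238
```

```bash
python3 s.py
```

```text
t 20.8 along -0.1889 across 0.4815 F -3.19 across 3.95 z 4.84
t 20.85 along -0.1889 across 0.4815 F -2.61 across 2.23 z 4.79
t 20.9 along -0.1889 across 0.4815 F -2.71 across 3.89 z 5.24
t 20.95 along -0.1889 across 0.4815 F -2.91 across 3.02 z 5.33
```

View pics/g.png

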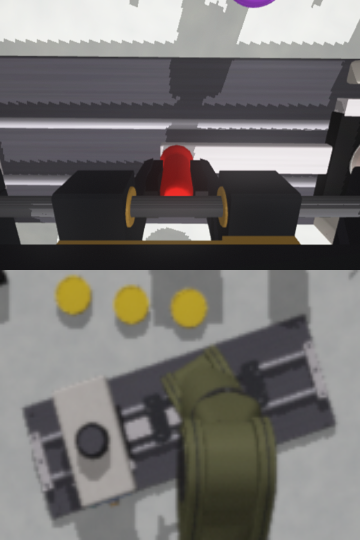

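The tray is under the head (head at about (92,440) in the lower view) and the handle is still between the pads. The carriage didn't move when I backed the push off, so it is held in the notch. I'm handing in.

```bash
python3 -c "
from plant import workorder;print(workorder.finish_job())"; python3 s.py | head -1
```

```text
the job is handed in; nothing more can be done
None
the job is handed in; nothing more can be done
```

The carriage is at rest in the detent notch with the gripper still holding the red handle. I handed the job in at about 21 s of the 54 s allowed; it reports no verdict.

- **Travel:** I gripped the handle at about 15 N, with the carriage roughly 158 mm short of the notch. It then slid about 159 mm along the rail.
- **Detent by force:** The drag of about 3 N turned into a forward pull of up to about 2 N near 5 mm before the notch. At the notch it became a stiff 4 N resistance. When I backed the push off by 0.5 mm, the carriage did not move.
- **Position check:** From the handle position, the seat works out about 1 mm past the head's centre in the top camera. In the scene camera it is about 5 mm past, because that camera puts the head about 4 mm further back. I trusted the force turn-over and the top camera.
- **Grip:** The opening stayed at about 21 mm on the 22 mm barrel throughout.
- **Not checked:** The dish could not be seen under the head at the end. It was last seen by the scene camera partly under the head, about 19 mm before the notch, and the slow final steps gave no reason for it to move. I did not re-measure the surrounding items. The arm stayed high above them on the way in and then kept to the handle.

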